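# Lock the slide carrier under the air gun and blow it dry at full flow

### The arm

A 7-joint arm with a two-finger parallel gripper is mounted at the origin on the work surface. World frame = base frame: x ahead of the robot, y to its left, z up, the work surface at z = 0. Lengths are in m, angles in rad, forces in N, time in s.
With the tool pointing down it reaches from about 0.4 to 0.85 m from the base axis. Payload 4.5 kg.
Tool frame: the origin (TCP) lies at the very end of the fingers, on their centre line; the grasp point (between the pads) lies 19 mm behind it; z points along the fingers, y is the line along which they close (so a half turn about z gives the same grasp; the last joint's range is limited). The gripper opens to 88 mm and grips with 3 to 60 N. Pads are 18 mm wide; open, the fingers measure 123 mm over their backs; the gripper's body (75 mm by 187 mm) begins 45 mm behind the grasp point.
Start: joints at [1.14, 0.689, -0.195, 1.565, 0.157, 0.902, -0.215], TCP at [0.28, -0.559, 0.239] pointing down, gripper open.
Joint ranges: [-3.01, 3.01], [-0.46, 2.08], [-1.47, 1.51], [0.13, 2.56], [-1, 4.14], [0.04, 2.09], [-2.66, 2.66]. Speed limits (rad/s): [2.57, 2.57, 3.14, 3.14, 3.14, 3.14, 3.14].

### API

Orientations are given as a unit quaternion [x, y, z, w].
In Python, from plant import r, eyes, nets gives the robot as it stands.
- The arm moves only by the shell command python3 -m pendant 'ROWS' [FORCE]. ROWS is JSON, a list of rows, each an object of numbers: "claw": the opening, from 0 (shut) to 1 (fully open); "dx", "dy", "dz": the shift along the world's x, y, z in mm; "twist": the turn about the world's z in rad. In form: [{"claw": .., "dx": .., "dy": .., "dz": .., "twist": ..}, ...]. A call has 1 to 8 rows; each row is the pose to reach, as a shift and turn from the pose commanded when the call began; what a row does not reach only later rows make up. A row lasts 1/10 s, in which the tool goes at most 50 mm and 8.59 degrees, less where a joint would pass 70% of its speed; a pose out of reach is approached as far as the arm can. A call with a gripper value outside its range is refused whole. The fingers move at their own pace and stop on an object; FORCE is the grip in N (left out, the last holds). Time passes only in rows, so rows that repeat a pose let the fingers close. It gives the time, the measured TCP pose, the force, the opening and the grip force at its end, in the units of the state.
- r.get_state(): the state, without advancing time (a new reading comes with each control period).
- eyes.snapshot(name): name is "side" or "top"; returns (picture, depth): 420x560x3 uint8, blue, green, red; 420x560 float32, m along the optical axis (not along the pixel's ray), 0 where there is no reading.
- eyes.camera_info(name): a dict with "K" (3x3 intrinsics, pixels), "world_to_cam" (4x4, takes a point from world to camera coordinates). Camera axes: x right, y down, z forward; pixel columns grow to the right and rows downward; lengths in m; the calibration is good to about 2 mm. A picture is of the moment at which its call begins. camera_info takes no time and is no camera call.
- r.finish_job(): hands the job in; it is judged then, once.
Trained networks look in the newest picture that a camera, given by its name, has taken for a name from the list of things; names that differ only in an ending like _2 or _b are one class to them, and where a whole thing is asked for, a point or a joint stands for the part that bears it (a point fixed in the world has none). Each returns a list of dicts, best first, with "confidence" (0 to 1); they miss things now and then, are a little off and sometimes report something else, mostly with a low value. They report only what shows in the picture. A call takes as long as a camera call. They do not tell look-alikes from the thing itself.
- nets.spot_in(camera, query): "box" ([left, top, width, height] as shares, 0 to 1, of the picture: columns of its width, rows of its height, round what is visible of it).
- nets.place_of(camera, query): "position" ([column, row] as shares, 0 to 1, of the picture: columns of its width, rows of its height: a listed point, or the origin of a listed thing).
The state is a dict: "clock": time; "q": joint angles; "qd": joint speeds; "joint_torque": joint torques, N m; "tool_pos": TCP position; "eef_rot": TCP orientation; "contact_force": force on the tool from outside, world axes, zero at the start; "moment": the same for the moment, N m; "opening": opening from 0.0 (shut) to 1.0 (fully open); "finger_force": force on a finger pad.
Only numpy, scipy, OpenCV 4.12 (cv2) and the standard library are available. Lean on these libraries where they do the work, as an engineer would, in place of code of your own. Each camera call takes 0.05 s, during which the arm holds its last target. There are 200 camera calls.

### The job

Get the slide carrier ready and blow it dry: set the large end of its keyhole down over the headed stud on the drying station, then slide the carrier toward the near edge of the station until the stud is fully home in the narrow end of the slot. Let go of the carrier, then press the air gun's trigger past its first pressure point well into the second stage (full flow), keep it there for two seconds and let the trigger come all the way back up. The carrier must stay locked and flat, and the beaker, jar and tip rack must be left where they are.

Things in the scene. Friction and masses are not known exactly. Their poses are not given: they have to be found in the camera images.
- carrier_handle (a point): Centre of the slide carrier's grip fin: upright white plastic, 12 mm thick along the carrier's x, 50 mm along y, 50 mm high. Its top is 56 mm and this point 31 mm above the plate's underside. Axes: x along the plate towards its keyhole end, y across, z up. In this frame the plate reaches x -70 to +80, y -42 to +42 mm.
- carrier: The slide carrier: loose aluminium plate 150 x 84 x 6 mm, about 0.25 kg, flat on the bench left or right of the station, with two glass slides, a keyhole slot through it near one end and an upright white grip fin. Origin: middle of its underside, axes as carrier_handle (which is at x -15, z 31 mm here).
- key_large (a point): Centre of the large end of the carrier's keyhole, an eight-sided hole 24 mm across, 3 mm above the plate's underside (half its thickness). It lies 41 mm in +x of and 28 mm below carrier_handle. Axes as the carrier's.
- key_small (a point): Where the stud's neck sits when fully home in the narrow end of the keyhole, 3 mm above the plate's underside. The slot, 11 mm wide, runs from the large end in the carrier's +x, 24 mm from centre to centre, and ends 3.5 mm beyond this point. 65 mm in +x of carrier_handle. Axes as the carrier's.
- station: The drying station, fixed: steel base plate 210 (x) x 290 (y) x 10 mm on the bench (bench top = height 0), with a headed stud and an air gun on it. Origin: centre of the base's underside. x away from the robot, y left, z up, turned by at most 0.25 rad. The gun lies along y at x -45, from y -25 (nozzle tip) to +156 mm, nowhere higher than 0.125 m.
- stud (a point): On the axis of the headed stud, 3 mm above the base's top: key_large, then key_small, meets it when the plate lies flat on the base. Neck 7 mm in diameter; round head 17 mm in diameter, its underside 9 mm and top 14 mm above the base's top. Axes as the station's. To lock, the carrier, its x along the station's x, is slid 24 mm in the station's -x.
- trigger_pad (a point): Pressing point on top of the gun's trigger: an aluminium lever 26 mm wide, 112 mm long, hinged at its nozzle end, free end to the station's +y and 0.3 rad raised at rest. The point is 20 mm from the free end. Pressed straight down it springs back; the first stage takes about 12 mm, the second 9 mm more to a firm stop. Axes at rest: as the station's.
- trigger_first (a joint): First stage of the trigger, rad: 0 at rest, 0.13 when taken up to the pressure point (rises from about 2 to 4 N at trigger_pad).
- trigger_second (a joint): Second stage of the trigger, rad, which comes after the first: 0 until the pressure point is overcome (about 8 N at trigger_pad), 0.10 at the firm end stop (about 11 N). Full flow is the upper half of this range.
- beaker: Loose clear plastic beaker, 76 mm in diameter, 100 mm high, on the side of the station where the carrier is not. Origin at the centre of its underside. To be left alone.
- jar: Loose amber glass jar, 56 mm in diameter, 75 mm high, beyond the station. Origin at the centre of its underside. To be left alone.
- tip_rack: Loose grey pipette tip rack, 80 x 120 x 49 mm, beyond the station. Origin at the centre of its underside. To be left alone.
Mind the look-alikes: they are no part of the job. Leave any red or yellow look-alike of the carrier alone.

How it is judged:
On the way, in this order (a step that is already met when the one before it is completed fails the run):
1. the large end of the keyhole is down over the stud head, the plate flat on the base (distance between key_large and stud below 0.008 m and angle between key_large's own z axis and vertical below 0.1 rad), for 0.1 s.
2. the carrier is slid until the stud is home in the narrow end (distance between key_small and stud below 0.007 m and angle between key_small's own z axis and vertical below 0.06 rad), for 0.2 s.
3. with the carrier locked and let go, the trigger is held in the upper half of its second stage for 1.5 s (all of step 2 and value of joint trigger_second above 0.05 rad and contact force between the fingers and carrier below 0.2 N), for 1.5 s.
At the end, for the whole second after the job is handed in: The carrier lies flat (within 0.06 rad) and at rest on the station with key_small within 7 mm of the stud point; both trigger stages are back within 0.02 rad of 0; beaker, jar and tip rack are within 30 mm of where they began (all of step 2 and linear speed of carrier below 0.01 m/s and value of joint each of trigger_first, trigger_second below 0.02 rad and distance of each of beaker, jar, tip_rack from where it was at the start of the episode below 0.03 m); the robot touches nothing.
It fails at once if the beaker is shifted by more than 30 mm or tipped (distance of beaker from where it was at the start of the episode above 0.03 m or angle between beaker's own z axis and vertical above 0.3 rad).
It fails at once if the jar is shifted by more than 30 mm or tipped (distance of jar from where it was at the start of the episode above 0.03 m or angle between jar's own z axis and vertical above 0.3 rad).
It fails at once if the tip rack is shifted by more than 30 mm or tipped (distance of tip_rack from where it was at the start of the episode above 0.03 m or angle between tip_rack's own z axis and vertical above 0.3 rad).
It also fails if it takes over 67 s, if anything falls off the work surface, if the arm or the gripper's body presses on something with over 40 N, if the wrist force passes 120 N, or if a joint passes its speed limit or range.

## Working session

There is one attempt and no reset: what is moved stays moved. The work goes in short steps, Python scripts to look and compute and a shell command to move; the robot and the scene stay as the last step left them, time stands still between calls to the robot, and variables do not carry over. Pictures are saved under pics/ and viewed, at most 10 in all, crops included, and the job is handed in when it is done.

```bash
mkdir -p pics; ls
cat > h.py <<'E'
import numpy as np, cv2
from plant import r, eyes, nets
def shot(c,name=None):
    im,d=eyes.snapshot(c)
    if name: cv2.imwrite('pics/'+name,im)
    return im,d
def ray(c,u,v):
    i=eyes.camera_info(c);K=np.array(i['K']);T=np.linalg.inv(np.array(i['world_to_cam']))
    return T[:3,3],T[:3,:3]@np.linalg.solve(K,[u,v,1.])
def at_z(c,u,v,z):
    o,d=ray(c,u,v);return o+d*(z-o[2])/d[2]
def at_d(c,u,v,dep):
    o,d=ray(c,u,v);return o+d*dep
def proj(c,p):
    i=eyes.camera_info(c);q=np.array(i['world_to_cam'])@np.append(p,1);q=np.array(i['K'])@q[:3];return q[:2]/q[2]
def cloud(c,d):
    h,w=d.shape;v,u=np.mgrid[:h,:w];o,_=ray(c,0,0)
    i=eyes.camera_info(c);K=np.array(i['K']);R=np.linalg.inv(np.array(i['world_to_cam']))[:3,:3]
    P=np.stack([u,v,np.ones_like(u)],-1)@np.linalg.inv(K).T@R.T
    return o+P*d[...,None]
E
python3 - <<'E'
from h import *
np.set_printoptions(precision=3,suppress=True)
ims=[]
for c in('top','side'):
    im,d=shot(c,c+'0.png')
    print(c,ray(c,280,210))
    for q in('carrier_handle','carrier','key_large','key_small','stud','trigger_pad','station','beaker','jar','tip_rack'):
        for o in nets.place_of(c,q)[:3]:
            u,v=o['position'][0]*560,o['position'][1]*420
            dd=d[min(int(v),419),min(int(u),559)]
            print(q,round(o['confidence'],2),round(u),round(v),at_d(c,u,v,dd))
print(r.get_state())
E
```

```text
pics
top (array([0.352, 0.072, 1.147]), array([ 0.123, -0.033, -0.992]))
carrier_handle 0.84 112 259 [0.39  0.411 0.057]
carrier_handle 0.77 187 321 [0.251 0.246 0.059]
carrier_handle 0.56 196 218 [0.475 0.225 0.05 ]
carrier 0.89 192 322 [0.242 0.242 0.004]
carrier 0.87 192 216 [0.479 0.233 0.055]
carrier 0.47 332 126 [ 0.675 -0.086  0.075]
key_large 0.91 111 243 [0.428 0.43  0.   ]
key_large 0.88 183 205 [ 0.513  0.263 -0.   ]
key_large 0.65 198 334 [ 0.214  0.231 -0.001]
key_small 0.95 100 239 [0.438 0.456 0.   ]
key_small 0.85 203 345 [ 0.19   0.22  -0.001]
key_small 0.61 177 196 [0.534 0.276 0.004]
stud 0.69 335 184 [ 0.55  -0.096  0.022]
trigger_pad 0.94 251 230 [0.44  0.101 0.115]
station 0.86 296 211 [ 0.489 -0.002  0.013]
beaker 0.89 408 197 [ 0.505 -0.242  0.099]
beaker 0.7 299 211 [ 0.489 -0.009  0.013]
jar 0.87 329 126 [ 0.674 -0.079  0.074]
tip_rack 0.62 249 129 [0.681 0.102 0.045]
tip_rack 0.3 332 128 [ 0.672 -0.087  0.072]
tip_rack 0.25 333 182 [ 0.554 -0.09   0.025]
side (array([-0.029,  0.659,  0.918]), array([ 0.463, -0.533, -0.708]))
carrier_handle 0.93 195 376 [0.3
[... 612 characters left out ...]
0.059 0.102]
beaker 0.73 356 171 [ 0.501 -0.25   0.022]
jar 0.66 263 175 [ 0.67  -0.082  0.023]
jar 0.22 201 292 [ 0.537  0.264 -0.   ]
tip_rack 0.88 201 214 [0.672 0.132 0.047]
tip_rack 0.17 223 297 [0.492 0.245 0.005]
{'clock': 1.1, 'q': array([ 1.14 ,  0.689, -0.195,  1.565,  0.157,  0.903, -0.215]), 'qd': array([-0.001, -0.   ,  0.001, -0.002,  0.001, -0.001,  0.   ]), 'joint_torque': array([ -0.001, -52.75 ,  -1.268, -15.374,  -0.052,  -0.001,   0.   ]), 'tool_pos': array([ 0.28 , -0.559,  0.239]), 'eef_rot': array([0.973, 0.23 , 0.   , 0.   ]), 'contact_force': array([ 0.306, -0.255,  0.655]), 'moment': array([-0.061,  0.064,  0.029]), 'finger_force': 0.0, 'opening': 1.000751160125062}
```

View pics/top0.png

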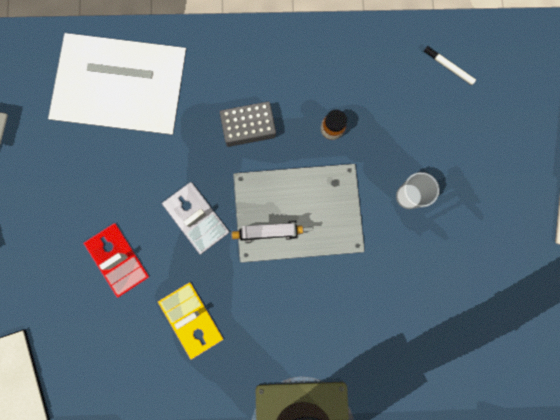

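View pics/side0.png

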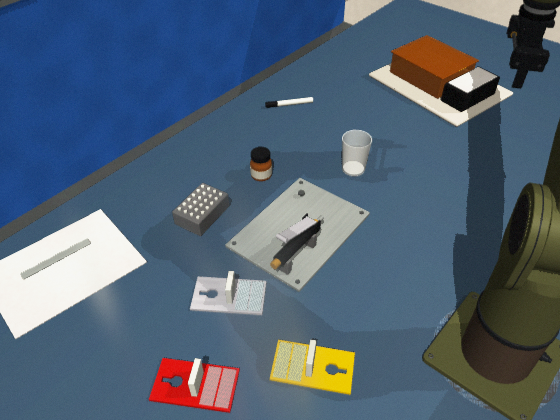

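The top view shows three carriers: silver (195,218), red (115,260) and yellow (190,320). The silver one is bare aluminium right beside the station, so it fits the description, and the coloured two are the look-alikes. The stud is at (335,184), the gun at (268,231), the beaker at (418,190), the jar at (334,124) and the rack at (248,124).

```bash
cat > m.py <<'E'
from h import *
np.set_printoptions(precision=4,suppress=True)
def rect(P,res=0.0005):
    p=(P[:,:2]*1000).astype(np.float32)
    (c,s,a)=cv2.minAreaRect(p);return np.array(c)/1000,s,a
if __name__=='__main__':
  for c in('top','side'):
    im,d=shot(c);C=cloud(c,d);z=C[...,2];ok=d>0
    if c=='top':
        cv2.imwrite('pics/crop0.png',cv2.resize(im[165:270,150:380],None,fx=3.4,fy=3.4,interpolation=cv2.INTER_CUBIC))
    x,y=C[...,0],C[...,1]
    reg=ok&(np.hypot(x-.48,y-.24)<.11)&(y>.13)
    f=reg&(z>.05)&(z<.062); print(c,'fin',f.sum(),C[f].mean(0),rect(C[f]))
    pl=(reg&(z>.0035)&(z<.012)).astype(np.uint8)
    n,l,s,_=cv2.connectedComponentsWithStats(pl); k=1+s[1:,4].argmax(); print('plate',s[k],rect(C[l==k]),np.median(z[l==k]))
    st=(ok&(np.abs(x-.48)<.2)&(np.abs(y)<.2)&(z>.0065)&(z<.014)).astype(np.uint8)
    n,l,s,_=cv2.connectedComponentsWithStats(st); k=1+s[1:,4].argmax(); print('station',s[k],rect(C[l==k]),np.median(z[l==k]))
    h=ok&(np.hypot(x-.552,y+.093)<.02)&(z>.017)&(z<.03);print('stud',h.sum(),C[h].mean(0),C[h][:,:2].min(0),C[h][:,:2].max(0))
    g=ok&(np.hypot(x-.45,y-.05)<.13)&(z>.06);print('gun',rect(C[g]),z[g].max(), C[g&(y>.06)].mean(0))
  print(r.get_state()['clock'])
E
python3 m.py
```

```text
top fin 135 [0.4743 0.2218 0.0555] (array([0.4661, 0.1914]), (116.63390350341797, 43.480751037597656), 73.69403839111328)
plate [ 163  182   66   71 1612] (array([0.4842, 0.2334]), (154.3115997314453, 85.98119354248047), 36.15944290161133) 0.006134547114004629
station [ 234  164  131   98 8708] (array([ 0.4887, -0.0072]), (210.09263610839844, 292.05322265625), 3.174828290939331) 0.009411734730377264
stud 39 [ 0.5528 -0.0945  0.0232] [ 0.5457 -0.1023] [ 0.5593 -0.0863]
gun (array([0.437 , 0.0567]), (37.79219436645508, 176.43589782714844), 6.782654285430908) 0.12396518771699783 [0.437  0.0969 0.0987]
side fin 160 [0.4731 0.2184 0.0567] (array([0.4696, 0.1914]), (119.48847198486328, 45.376014709472656), 72.28446960449219)
plate [ 190  275   76   41 2128] (array([0.4861, 0.2336]), (160.74996948242188, 96.11280822753906), 37.53414535522461) 0.007966007688522347
station [ 225  178  145  113 6280] (array([ 0.4938, -0.0076]), (216.3424072265625, 293.7001647949219), 3.2287020683288574) 0.011340308461165682
stud 34 [ 0.5557 -0.0939  0.0238] [ 0.5414 -0.1067] [ 0.5642 -0.0843]
gun (array([0.4432, 0.0555]), (38.405338287353516, 182.3386688232422), 2.2842276096343994) 0.12333354412639408 [0.4388 0.0988 0.0846]
1.2
```

View pics/crop0.png

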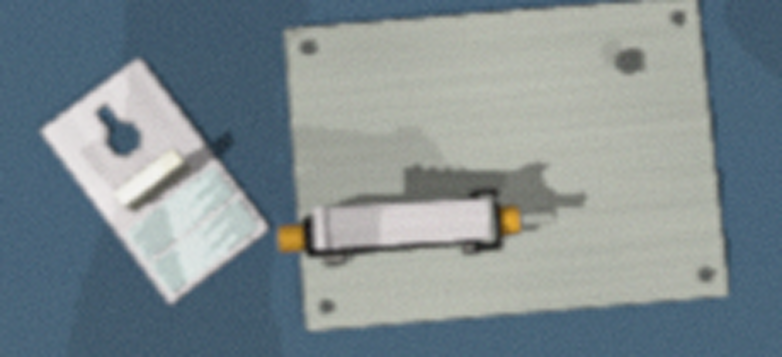

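The crop confirms it: the silver carrier has a white fin at (150,178) and its keyhole at (122,135), pointing up-left. The stud is at (629,60) and the gun's rear is at (290,238). Moving over now, with the carrier at yaw ≈ 36.7° and the station at 3.2°.

```bash
python3 -m pendant '[{"claw":1,"dx":25,"dy":40,"dz":10,"twist":0.14},{"claw":1,"dx":50,"dy":80,"dz":10,"twist":0.28},{"claw":1,"dx":75,"dy":120,"dz":10,"twist":0.42},{"claw":1,"dx":100,"dy":160,"dz":10,"twist":0.56},{"claw":1,"dx":120,"dy":205,"dz":10,"twist":0.70},{"claw":1,"dx":135,"dy":250,"dz":10,"twist":0.84},{"claw":1,"dx":150,"dy":297,"dz":10,"twist":0.98},{"claw":1,"dx":160,"dy":345,"dz":10,"twist":1.12}]' 40
python3 - <<'E'
from h import *
np.set_printoptions(precision=4,suppress=True)
from m import rect
for c in('top','side'):
    im,d=shot(c);C=cloud(c,d);x,y,z=np.moveaxis(C,-1,0)
    f=(d>0)&(np.hypot(x-.474,y-.227)<.045)&(z>.048)&(z<.062);print(c,f.sum(),C[f].mean(0),rect(C[f]))
    for a in np.arange(.10,.17,.01):
        g=(d>0)&(abs(x-.437)<.04)&(abs(y-a-.005)<.005);print(round(a,2),z[g].max(),end=' ')
print(r.get_state()['q'])
E
```

```text
clock: 2.0
tool_pos: [0.4413, -0.2119, 0.249]
eef_rot: [0.7, 0.714, 0.001, 0.001]
contact_force: [1.0, 0.4, -0.4]
opening: 1.001
finger_force: 0.0
top 130 [0.4776 0.2306 0.0546] (array([0.478 , 0.2306]), (12.72404670715332, 49.13675308227539), 36.96946334838867)
0.1 0.11946059684302957 0.11 0.1227904486129403 0.12 0.07108748482050675 0.13 0.0656286766210461 0.14 0.06438139752034688 0.15 0.006637205685112946 0.16 0.01245317604188223 0.17 0.010336113540879266 side 141 [0.4792 0.2334 0.0565] (array([0.4813, 0.2315]), (12.461003303527832, 50.093746185302734), 36.149810791015625)
0.1 0.11837058833648129 0.11 0.12352997759414519 0.12 0.12209645168717065 0.13 0.06845111355795153 0.14 0.06741601494878469 0.15 0.00866978361887305 0.16 0.0118917432680119 0.17 0.012862107530264622 [ 0.6773  0.5312 -0.5135  1.9454  0.3646  0.7553 -0.0171]
```

```bash
python3 -m pendant '[{"claw":1,"dx":3,"dy":49,"dz":0,"twist":0.1},{"claw":1,"dx":6,"dy":98,"dz":0,"twist":0.2},{"claw":1,"dx":10,"dy":147,"dz":0,"twist":0.3},{"claw":1,"dx":14,"dy":196,"dz":0,"twist":0.4},{"claw":1,"dx":18,"dy":245,"dz":0,"twist":0.5},{"claw":1,"dx":23,"dy":294,"dz":0,"twist":0.6},{"claw":1,"dx":28,"dy":343,"dz":0,"twist":0.62},{"claw":1,"dx":33,"dy":392,"dz":0,"twist":0.62}]'
python3 -m pendant '[{"claw":1,"dx":3,"dy":40,"dz":-20,"twist":0},{"claw":1,"dx":4,"dy":51,"dz":-60,"twist":0},{"claw":1,"dx":4,"dy":51,"dz":-100,"twist":0},{"claw":1,"dx":4,"dy":51,"dz":-130,"twist":0},{"claw":1,"dx":4,"dy":51,"dz":-150,"twist":0},{"claw":1,"dx":4,"dy":51,"dz":-150,"twist":0},{"claw":1,"dx":4,"dy":51,"dz":-150,"twist":0}]'
python3 -c "
from plant import r
print(r.get_state()['tool_pos'],r.get_state()['eef_rot'],r.get_state()['q'])"
```

```text
clock: 2.9
tool_pos: [0.4737, 0.1793, 0.2488]
eef_rot: [0.452, 0.892, -0.0, 0.0]
contact_force: [1.3, -0.4, -0.2]
opening: 1.002
finger_force: 0.0
clock: 3.6
tool_pos: [0.4777, 0.229, 0.099]
eef_rot: [0.452, 0.892, -0.0, 0.0]
contact_force: [-0.5, 0.2, 0.2]
opening: 0.999
finger_force: 0.0
[0.47770227 0.22904013 0.09901788] [ 4.51877633e-01  8.92079908e-01 -1.65726147e-05  2.05900477e-04] [-0.26688056  0.81704548 -0.44799017  1.95787932  0.68697783  0.52192152
 -0.56962728]
```

```bash
python3 -m pendant '[{"claw":1,"dx":1,"dy":2,"dz":-30},{"claw":1,"dx":1,"dy":2,"dz":-55},{"claw":1,"dx":1,"dy":2,"dz":-73},{"claw":1,"dx":1,"dy":2,"dz":-73},{"claw":0,"dx":1,"dy":2,"dz":-73},{"claw":0,"dx":1,"dy":2,"dz":-73},{"claw":0,"dx":1,"dy":2,"dz":-73},{"claw":0,"dx":1,"dy":2,"dz":-73}]' 40
python3 -m pendant '[{"claw":0,"dx":0,"dy":0,"dz":0},{"claw":0,"dx":0,"dy":0,"dz":0},{"claw":0,"dx":0,"dy":0,"dz":0},{"claw":0,"dx":0,"dy":0,"dz":0}]'
```

```text
validation failed for argument at $[0]...
validation failed for argument at $[0]...
```

```bash
python3 -m pendant '[{"claw":1,"dx":1,"dy":2,"dz":-30,"twist":0},{"claw":1,"dx":1,"dy":2,"dz":-55,"twist":0},{"claw":1,"dx":1,"dy":2,"dz":-73,"twist":0},{"claw":1,"dx":1,"dy":2,"dz":-73,"twist":0},{"claw":0,"dx":1,"dy":2,"dz":-73,"twist":0},{"claw":0,"dx":1,"dy":2,"dz":-73,"twist":0},{"claw":0,"dx":1,"dy":2,"dz":-73,"twist":0},{"claw":0,"dx":1,"dy":2,"dz":-73,"twist":0}]' 40
python3 -m pendant '[{"claw":0,"dx":0,"dy":0,"dz":0,"twist":0},{"claw":0,"dx":0,"dy":0,"dz":0,"twist":0},{"claw":0,"dx":0,"dy":0,"dz":0,"twist":0},{"claw":0,"dx":0,"dy":0,"dz":0,"twist":0}]'
```

```text
clock: 4.4
tool_pos: [0.4787, 0.2315, 0.0266]
eef_rot: [0.452, 0.892, 0.001, 0.0]
contact_force: [0.7, 0.6, 0.2]
opening: 0.656
finger_force: 0.0
clock: 4.8
tool_pos: [0.4781, 0.2313, 0.0257]
eef_rot: [0.451, 0.892, -0.0, -0.0]
contact_force: [0.1, 0.4, -1.2]
opening: 0.296
finger_force: 0.0
```

```bash
python3 -m pendant '[{"claw":0,"dx":0,"dy":0,"dz":0,"twist":0},{"claw":0,"dx":0,"dy":0,"dz":0,"twist":0},{"claw":0,"dx":0,"dy":0,"dz":0,"twist":0},{"claw":0,"dx":0,"dy":0,"dz":0,"twist":0},{"claw":0,"dx":0,"dy":0,"dz":0,"twist":0}]' 40
python3 -m pendant '[{"claw":0,"dx":0,"dy":0,"dz":10,"twist":0},{"claw":0,"dx":0,"dy":0,"dz":30,"twist":0},{"claw":0,"dx":0,"dy":0,"dz":60,"twist":0},{"claw":0,"dx":0,"dy":0,"dz":100,"twist":0},{"claw":0,"dx":0,"dy":0,"dz":140,"twist":0},{"claw":0,"dx":0,"dy":0,"dz":170,"twist":0},{"claw":0,"dx":0,"dy":0,"dz":180,"twist":0},{"claw":0,"dx":0,"dy":0,"dz":180,"twist":0}]' 40
```

```text
clock: 5.3
tool_pos: [0.4783, 0.2315, 0.0257]
eef_rot: [0.451, 0.892, 0.0, 0.0]
contact_force: [0.7, 0.9, -0.4]
opening: 0.132
finger_force: 40.0
clock: 6.1
tool_pos: [0.4785, 0.2312, 0.2068]
eef_rot: [0.452, 0.892, 0.001, 0.001]
contact_force: [-0.3, 0.6, -3.5]
opening: 0.133
finger_force: 40.0
```

```bash
python3 -m pendant '[{"claw":0,"dx":4,"dy":-35,"dz":0,"twist":-0.08},{"claw":0,"dx":9,"dy":-80,"dz":0,"twist":-0.18},{"claw":0,"dx":14,"dy":-128,"dz":0,"twist":-0.28},{"claw":0,"dx":19,"dy":-176,"dz":0,"twist":-0.38},{"claw":0,"dx":24,"dy":-224,"dz":0,"twist":-0.48},{"claw":0,"dx":29,"dy":-270,"dz":0,"twist":-0.56},{"claw":0,"dx":32,"dy":-305,"dz":0,"twist":-0.58},{"claw":0,"dx":34,"dy":-328,"dz":0,"twist":-0.58}]'
python3 -m pendant '[{"claw":0,"dx":0,"dy":0,"dz":-40,"twist":0},{"claw":0,"dx":0,"dy":0,"dz":-80,"twist":0},{"claw":0,"dx":0,"dy":0,"dz":-110,"twist":0},{"claw":0,"dx":0,"dy":0,"dz":-130,"twist":0},{"claw":0,"dx":0,"dy":0,"dz":-130,"twist":0},{"claw":0,"dx":0,"dy":0,"dz":-130,"twist":0}]'
cat > k.py <<'E'
from h import *
import sys
np.set_printoptions(precision=4,suppress=True)
s=r.get_state();t=s['tool_pos'];q=s['eef_rot'];yaw=2*np.arctan2(q[1],q[0])-np.pi/2
print('tcp',t,'yaw',yaw)
ex=np.array([np.cos(yaw),np.sin(yaw)])
for c in('top','side'):
    im,d=shot(c);p=proj(c,[.554,-.094,.03]);u,v=p.astype(int)
    a=im[max(0,v-50):v+50,max(0,u-65):u+65];cv2.imwrite(f'pics/{c}_{sys.argv[1]}.png',cv2.resize(a,None,fx=6,fy=6,interpolation=cv2.INTER_CUBIC))
    print(c,'crop origin',max(0,u-65),max(0,v-50))
    zk=t[2]-.0257+.006
    for n in('key_large','key_small'):
        for o in nets.place_of(c,n):
            u,v=o['position'][0]*560,o['position'][1]*420
            P=at_z(c,u,v,zk-.003)
            if P[1]<.05: print(n,round(o['confidence'],2),round(u,1),round(v,1),P,'expect',t[:2]+ex*(.041 if n=='key_large' else .065))
E
python3 k.py a
```

```text
clock: 6.9
tool_pos: [0.5102, -0.1007, 0.2034]
eef_rot: [0.689, 0.724, -0.002, -0.001]
contact_force: [-0.0, -0.5, -1.7]
opening: 0.135
finger_force: 40.0
clock: 7.5
tool_pos: [0.5111, -0.0965, 0.0748]
eef_rot: [0.688, 0.726, -0.001, -0.001]
contact_force: [0.7, -0.4, -1.7]
opening: 0.134
finger_force: 40.0
tcp [ 0.5111 -0.0965  0.0748] yaw 0.05460030625008594
top crop origin 269 131
key_large 0.84 334.5 182.0 [ 0.5496 -0.0901  0.0521] expect [ 0.5521 -0.0942]
key_small 0.79 336.7 174.2 [ 0.5675 -0.0959  0.0521] expect [ 0.576  -0.0929]
side crop origin 236 140
key_large 0.64 303.3 183.0 [ 0.554  -0.0996  0.0521] expect [ 0.5521 -0.0942]
key_small 0.95 294.7 177.4 [ 0.583  -0.1018  0.0521] expect [ 0.576  -0.0929]
```

```bash
python3 -c "
import cv2,numpy as np
a,b=[cv2.resize(cv2.imread(f'pics/{c}_a.png')[150:450,180:580],(400,300)) for c in('top','side')]
cv2.imwrite('pics/ab.png',cv2.resize(np.hstack([a,b]),None,fx=1,fy=1))"
```

```text
(no output)
```

View pics/ab.png

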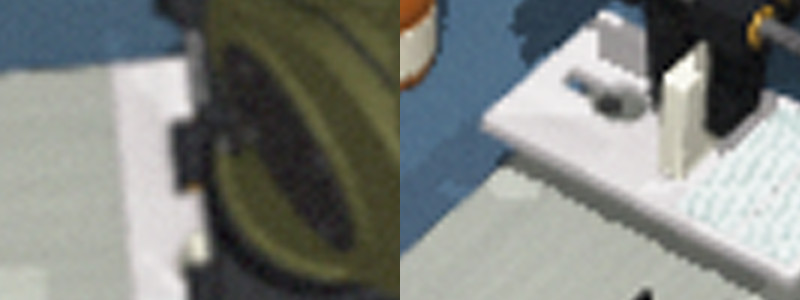

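The top view is blocked by the arm. The side view (right half) shows the plate level, with the large hole at crop (617,103), close to where I expect it. I'll lower it to just above the head and look again.

```bash
python3 -m pendant '[{"claw":0,"dx":1,"dy":0,"dz":-12,"twist":0},{"claw":0,"dx":1,"dy":0,"dz":-21,"twist":0},{"claw":0,"dx":1,"dy":0,"dz":-21,"twist":0},{"claw":0,"dx":1,"dy":0,"dz":-21,"twist":0}]'
cat > o.py <<'E'
from h import *
import sys
np.set_printoptions(precision=4,suppress=True)
s=r.get_state();t=s['tool_pos'];q=s['eef_rot'];yaw=2*np.arctan2(q[1],q[0])-np.pi/2
ex=np.array([np.cos(yaw),np.sin(yaw)]);kl=t[:2]+.041*ex;zt=t[2]-.0257+.006
im,d=shot('side');F=8
p=proj('side',[.554,-.094,.03]).astype(int);o=p-[45,33];a=cv2.resize(im[o[1]:o[1]+66,o[0]:o[0]+90],None,fx=F,fy=F,interpolation=cv2.INTER_CUBIC)
b=a.copy()
def circ(c,z,R,col,n=48):
    P=[(proj('side',[c[0]+R*np.cos(w),c[1]+R*np.sin(w),z])-o+.5)*F for w in np.linspace(0,2*np.pi,n+1)]
    cv2.polylines(b,[np.int32(P)],True,col,1)
circ(kl,zt,.012,(0,0,255)); circ([.553,-.0943],.024,.0085,(0,255,0)); circ(kl+.024*ex,zt,.0055,(0,0,255))
cv2.imwrite(f'pics/{sys.argv[1]}.png',np.hstack([a[60:470,150:550],b[60:470,150:550]]))
print('kl',kl,'yaw',yaw,t)
E
python3 o.py o1
```

```text
clock: 8.2
tool_pos: [0.5128, -0.0966, 0.0542]
eef_rot: [0.688, 0.726, -0.0, -0.0]
contact_force: [-0.3, -0.0, -1.1]
opening: 0.136
finger_force: 40.0
kl [ 0.5537 -0.0944] yaw 0.05427161066125907 [ 0.5128 -0.0966  0.0542]
```

View pics/o1.png

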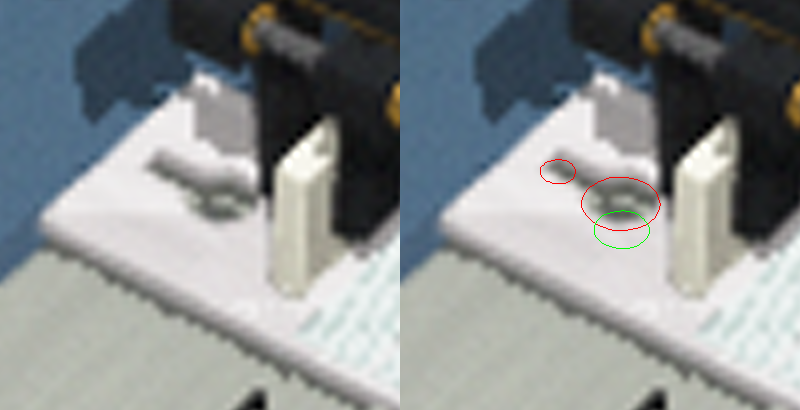

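The hole in the side picture is centred near crop (224,196), and the model predicted (221,204). I'll check whether the stud head in the first side picture has the same offset.

Run:
```python
from h import *
im=cv2.imread('pics/side0.png');F=10
o=np.array([290,180]);a=cv2.resize(im[180:215,290:325],None,fx=F,fy=F,interpolation=cv2.INTER_CUBIC);b=a.copy()
for c,z,R,col in(([.553,-.0943],.024,.0085,(0,255,0)),([.553,-.0943],.019,.0085,(0,200,255)),([.553,-.0943],.010,.0035,(0,0,255))):
    P=[(proj('side',[c[0]+R*np.cos(w),c[1]+R*np.sin(w),z])-o+.5)*F for w in np.linspace(0,6.283,40)];cv2.polylines(b,[np.int32(P)],True,col,1)
cv2.imwrite('pics/st.png',np.hstack([a,b]))
for v in ([.01,0,0],[0,.01,0],[0,0,.01]): print(proj('side',np.array([.553,-.094,.024])+v)-proj('side',[.553,-.094,.024]))
```

```text
[-3.14343803 -1.78791339]
[-2.56162983  2.13064005]
[ 0.09482142 -2.97133112]
```

View pics/st.png

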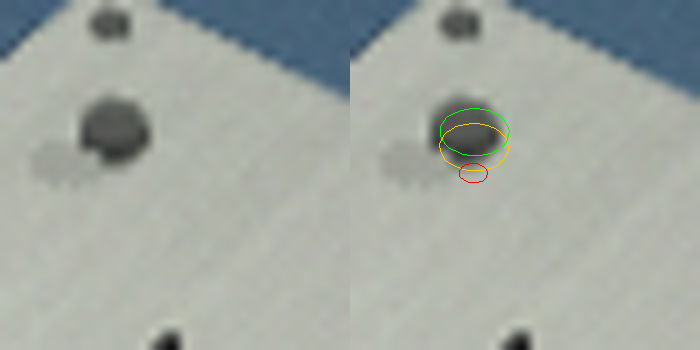

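The head's offset is (−0.9,−0.9) px and the hole's is about (+0.6,−1.0) px, so the hole has to move about +1.5 mm in x and +2.5 mm in y. I'll shift it and lower gently.

```bash
python3 -m pendant '[{"claw":0,"dx":1.5,"dy":2.5,"dz":0,"twist":0},{"claw":0,"dx":1.5,"dy":2.5,"dz":-3,"twist":0},{"claw":0,"dx":1.5,"dy":2.5,"dz":-5,"twist":0},{"claw":0,"dx":1.5,"dy":2.5,"dz":-7,"twist":0},{"claw":0,"dx":1.5,"dy":2.5,"dz":-8,"twist":0},{"claw":0,"dx":1.5,"dy":2.5,"dz":-8,"twist":0}]'; python3 o.py o2
```

```text
clock: 8.85
tool_pos: [0.5145, -0.0942, 0.0465]
eef_rot: [0.688, 0.726, -0.0, -0.0]
contact_force: [0.7, -0.6, -2.7]
opening: 0.131
finger_force: 40.0
kl [ 0.5555 -0.092 ] yaw 0.05397652123525587 [ 0.5145 -0.0942  0.0465]
```

View pics/o2.png

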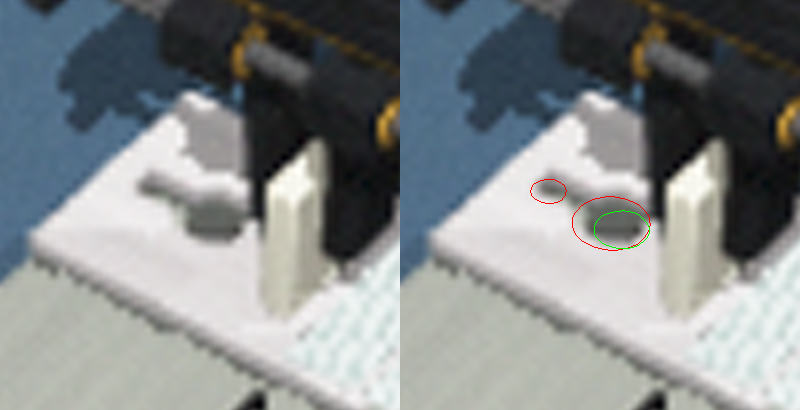

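The dark head now fills the hole at crop (215,218), and the plate is already 3 mm below the head top with no contact force. Lowering fully.

```bash
python3 -m pendant '[{"claw":0,"dx":0,"dy":0,"dz":-3,"twist":0},{"claw":0,"dx":0,"dy":0,"dz":-6,"twist":0},{"claw":0,"dx":0,"dy":0,"dz":-9,"twist":0},{"claw":0,"dx":0,"dy":0,"dz":-10.5,"twist":0},{"claw":0,"dx":0,"dy":0,"dz":-10.5,"twist":0},{"claw":0,"dx":0,"dy":0,"dz":-10.5,"twist":0}]'
```

```text
clock: 9.5
tool_pos: [0.5147, -0.0942, 0.0362]
eef_rot: [0.688, 0.726, -0.0, -0.0]
contact_force: [-0.4, -0.4, -1.4]
opening: 0.137
finger_force: 40.0
```

```bash
python3 -m pendant '[{"claw":0,"dx":0,"dy":0,"dz":-0.7,"twist":0},{"claw":0,"dx":0,"dy":0,"dz":-1.4,"twist":0},{"claw":0,"dx":0,"dy":0,"dz":-1.4,"twist":0},{"claw":0,"dx":0,"dy":0,"dz":-1.4,"twist":0}]'
```

```text
clock: 9.9
tool_pos: [0.5148, -0.0942, 0.0357]
eef_rot: [0.688, 0.726, 0.0, 0.0]
contact_force: [-1.3, 0.3, 6.0]
opening: 0.131
finger_force: 40.0
```

```bash
python3 -m pendant '[{"claw":0,"dx":-3,"dy":-0.2,"dz":0.6,"twist":0},{"claw":0,"dx":-6,"dy":-0.3,"dz":0.6,"twist":0},{"claw":0,"dx":-9,"dy":-0.5,"dz":0.6,"twist":0},{"claw":0,"dx":-12,"dy":-0.7,"dz":0.6,"twist":0},{"claw":0,"dx":-15,"dy":-0.8,"dz":0.6,"twist":0},{"claw":0,"dx":-15,"dy":-0.8,"dz":0.6,"twist":0}]'
```

```text
clock: 10.5
tool_pos: [0.4998, -0.0949, 0.0357]
eef_rot: [0.688, 0.726, 0.0, 0.0]
contact_force: [2.5, 0.0, 3.7]
opening: 0.135
finger_force: 40.0
```

```bash
python3 -m pendant '[{"claw":0,"dx":-2,"dy":-0.1,"dz":0,"twist":0},{"claw":0,"dx":-4,"dy":-0.2,"dz":0,"twist":0},{"claw":0,"dx":-6,"dy":-0.3,"dz":0,"twist":0},{"claw":0,"dx":-7.5,"dy":-0.4,"dz":0,"twist":0},{"claw":0,"dx":-7.5,"dy":-0.4,"dz":0,"twist":0}]'
python3 -m pendant '[{"claw":0,"dx":-1,"dy":-0.1,"dz":0,"twist":0},{"claw":0,"dx":-1,"dy":-0.1,"dz":0,"twist":0}]'
python3 -m pendant '[{"claw":0,"dx":-1,"dy":-0.1,"dz":0,"twist":0},{"claw":0,"dx":-1,"dy":-0.1,"dz":0,"twist":0}]'
```

```text
clock: 11.0
tool_pos: [0.4926, -0.0953, 0.0357]
eef_rot: [0.688, 0.726, 0.0, 0.0]
contact_force: [3.1, 0.9, 5.6]
opening: 0.13
finger_force: 40.0
clock: 11.2
tool_pos: [0.4918, -0.0954, 0.0357]
eef_rot: [0.688, 0.726, 0.001, 0.0]
contact_force: [3.7, 0.3, 5.2]
opening: 0.133
finger_force: 40.0
clock: 11.4
tool_pos: [0.4909, -0.0955, 0.0357]
eef_rot: [0.688, 0.726, 0.001, 0.0]
contact_force: [3.7, 0.5, 4.7]
opening: 0.128
finger_force: 40.0
```

```bash
for i in 1 2 ; do python3 -m pendant '[{"claw":0,"dx":-1,"dy":-0.1,"dz":0,"twist":0},{"claw":0,"dx":-1,"dy":-0.1,"dz":0,"twist":0}]' | egrep 'tool|contact'; done
```

```text
tool_pos: [0.4902, -0.0955, 0.0357]
contact_force: [5.5, -0.2, 6.0]
tool_pos: [0.4902, -0.0955, 0.0357]
contact_force: [7.1, -0.1, 4.0]
```

Contact at the slot end: the TCP stopped at x 0.4902 while the force climbed. I'll relax the push, release and rise.

```bash
python3 -m pendant '[{"claw":0,"dx":-0.5,"dy":0,"dz":0,"twist":0},{"claw":0,"dx":0.5,"dy":0,"dz":0.3,"twist":0},{"claw":0,"dx":1.2,"dy":0,"dz":0.5,"twist":0},{"claw":0.4,"dx":1.2,"dy":0,"dz":0.5,"twist":0},{"claw":0.4,"dx":1.2,"dy":0,"dz":0.5,"twist":0},{"claw":0.4,"dx":1.2,"dy":0,"dz":0.5,"twist":0},{"claw":0.4,"dx":1.2,"dy":0,"dz":0.5,"twist":0},{"claw":0.4,"dx":1.2,"dy":0,"dz":0.5,"twist":0}]'
python3 -m pendant '[{"claw":0.4,"dx":1,"dy":0,"dz":10,"twist":0},{"claw":0.4,"dx":1,"dy":0,"dz":30,"twist":0},{"claw":0.4,"dx":1,"dy":0,"dz":60,"twist":0},{"claw":0.4,"dx":1,"dy":0,"dz":100,"twist":0},{"claw":0.2,"dx":1,"dy":0,"dz":145,"twist":0},{"claw":0,"dx":1,"dy":0,"dz":180,"twist":0},{"claw":0,"dx":1,"dy":0,"dz":180,"twist":0}]'
python3 - <<'E'
from h import *
from m import rect
np.set_printoptions(precision=4,suppress=True)
im,d=shot('side');C=cloud('side',d);x,y,z=np.moveaxis(C,-1,0)
cv2.imwrite('pics/s3.png',cv2.resize(im[140:270,220:400],None,fx=4,fy=4,interpolation=cv2.INTER_CUBIC))
f=(d>0)&(np.hypot(x-.49,y+.095)<.045)&(z>.058)&(z<.072);print(f.sum(),rect(C[f]))
for c in('side','top'):
    if c=='top': im,d=shot(c);C=cloud(c,d);x,y,z=np.moveaxis(C,-1,0)
    g=(d>0)&(abs(x-.437)<.05)&(y>.03)&(y<.14)&(z>.075)&(z<.13);print(c,g.sum(),rect(C[g]))
    for a in np.arange(.03,.13,.01):
        k=g&(abs(y-a)<.005);print(a.round(2),k.sum(),np.median(x[k]),np.percentile(x[k],[5,95]),np.median(z[k]))
    for o in nets.place_of(c,'trigger_pad'):
        P=at_z(c,o['position'][0]*560,o['position'][1]*420,.117);print('pad',o['confidence'],P)
print(r.get_state()['q'])
E
```

```text
clock: 12.6
tool_pos: [0.4888, -0.0959, 0.0358]
eef_rot: [0.688, 0.726, -0.0, -0.0]
contact_force: [-0.4, -0.0, -0.4]
opening: 0.403
finger_force: 0.0
clock: 13.3
tool_pos: [0.493, -0.0958, 0.2209]
eef_rot: [0.688, 0.726, 0.003, 0.004]
contact_force: [1.1, 0.1, -0.3]
opening: 0.15
finger_force: 0.0
113 (array([ 0.4912, -0.0979]), (14.302009582519531, 53.70443344116211), 2.2476744651794434)
side 348 (array([0.4421, 0.0755]), (29.32421875, 90.86895751953125), 2.3729536533355713)
0.03 18 0.44089905098964444 [0.4324 0.452 ] 0.09293732418719403
0.04 34 0.4424501004626378 [0.4319 0.4542] 0.09541959156333574
0.05 35 0.44100199858786077 [0.4314 0.4548] 0.09843258670856125
0.06 35 0.4415422846297032 [0.4301 0.4543] 0.1008393926633604
0.07 35 0.4414015520343176 [0.4303 0.4541] 0.10411459124146294
0.08 42 0.44074768299085887 [0.4293 0.4526] 0.10763397577692779
0.09 35 0.43847551218322817 [0.429  0.4525] 0.1111274640106037
0.1 39 0.43936362112702093 [0.4279 0.451 ] 0.11372045774941819
0.11 32 0.43719754244564085 [0.4276 0.4516] 0.1191489647710347
0.12 43 0.4380207014362427 [0.427 0.45 ] 0.119850
[... 188 characters left out ...]
99113846268
0.04 51 0.4418848934214274 [0.4291 0.4529] 0.09353738004872536
0.05 57 0.4400858244111479 [0.4292 0.453 ] 0.096378359644405
0.06 59 0.43998958303097035 [0.4273 0.4508] 0.09922308706936844
0.07 49 0.43790828585061664 [0.427  0.4507] 0.10198754175117375
0.08 60 0.4389807464046575 [0.4271 0.4505] 0.10502351952659417
0.09 63 0.4378227256261036 [0.427  0.4506] 0.1086157933420846
0.1 53 0.4378388011288988 [0.4253 0.4488] 0.11212139686327949
0.11 57 0.435859082420702 [0.4252 0.4485] 0.11563303061140462
0.12 30 0.43879760537260815 [0.4259 0.4484] 0.1183933585430661
pad 0.67 [0.4364 0.0947 0.117 ]
pad 0.27 [ 0.6577 -0.0763  0.117 ]
[ 0.4242  0.5986 -0.5123  1.9545  0.4421  0.7023 -0.3041]
```

View pics/s3.png

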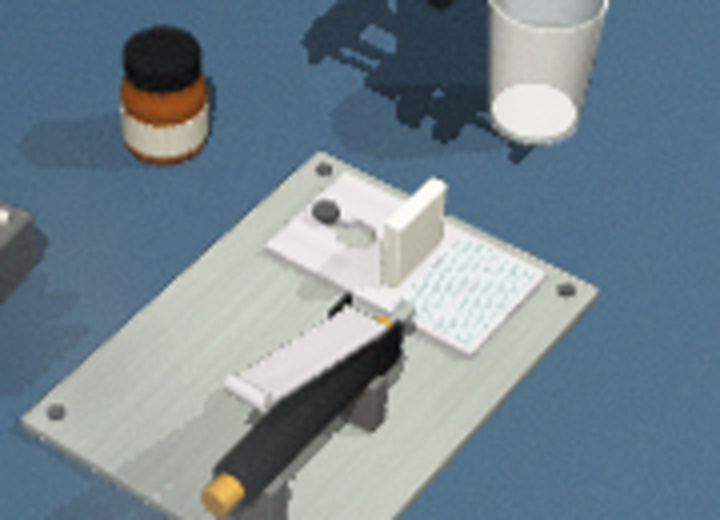

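The carrier is locked: the stud head is at crop (325,212), at the slot's narrow end, with the plate flat. The trigger lever runs along x ≈ 0.4385, with its pad at y ≈ 0.10 and z ≈ 0.113.

```bash
python3 -m pendant '[{"claw":0,"dx":-8,"dy":30,"dz":0,"twist":0},{"claw":0,"dx":-18,"dy":70,"dz":0,"twist":0},{"claw":0,"dx":-30,"dy":110,"dz":-10,"twist":0},{"claw":0,"dx":-42,"dy":150,"dz":-30,"twist":0},{"claw":0,"dx":-50,"dy":180,"dz":-55,"twist":0},{"claw":0,"dx":-53,"dy":191,"dz":-80,"twist":0},{"claw":0,"dx":-53,"dy":191,"dz":-90,"twist":0},{"claw":0,"dx":-53,"dy":191,"dz":-90,"twist":0}]'
python3 -m pendant '[{"claw":0,"dx":0,"dy":0,"dz":0,"twist":0},{"claw":0,"dx":0,"dy":0,"dz":0,"twist":0}]'
```

```text
clock: 14.3
tool_pos: [0.4352, 0.0953, 0.1237]
eef_rot: [0.687, 0.727, -0.003, -0.001]
contact_force: [0.0, 0.4, 0.1]
opening: 0.006
finger_force: 0.0
clock: 14.5
tool_pos: [0.4375, 0.0947, 0.1261]
eef_rot: [0.688, 0.726, 0.0, 0.0]
contact_force: [0.4, 0.2, -0.2]
opening: 0.002
finger_force: 0.0
```

```bash
python3 -m pendant '[{"claw":0,"dx":1,"dy":0,"dz":-5,"twist":0},{"claw":0,"dx":1,"dy":0,"dz":-10,"twist":0},{"claw":0,"dx":1,"dy":0,"dz":-13,"twist":0},{"claw":0,"dx":1,"dy":0,"dz":-13,"twist":0}]' | egrep 'tool|contact'
for i in 1 2 3; do python3 -m pendant '[{"claw":0,"dx":0,"dy":0,"dz":-2,"twist":0},{"claw":0,"dx":0,"dy":0,"dz":-4,"twist":0},{"claw":0,"dx":0,"dy":0,"dz":-4,"twist":0}]' | egrep 'tool|contact'; done
```

```text
tool_pos: [0.4385, 0.0953, 0.1127]
contact_force: [0.4, 0.7, 2.0]
tool_pos: [0.4386, 0.0956, 0.1089]
contact_force: [1.3, 1.8, 3.3]
tool_pos: [0.4385, 0.0955, 0.1048]
contact_force: [1.0, 1.4, 2.9]
tool_pos: [0.4384, 0.0955, 0.1008]
contact_force: [0.3, 2.7, 4.7]
```

```bash
for i in 1 2 3; do python3 -m pendant '[{"claw":0,"dx":0,"dy":0,"dz":-2,"twist":0},{"claw":0,"dx":0,"dy":0,"dz":-2,"twist":0}]' | egrep 'tool|contact'; done
```

```text
tool_pos: [0.4386, 0.0958, 0.0991]
contact_force: [-0.5, 2.6, 8.5]
tool_pos: [0.4387, 0.0962, 0.0972]
contact_force: [-0.5, 2.8, 9.7]
tool_pos: [0.4387, 0.0965, 0.0953]
contact_force: [-0.8, 3.6, 9.0]
```

```bash
for i in 1 2 3; do python3 -m pendant '[{"claw":0,"dx":0,"dy":0,"dz":-2,"twist":0},{"claw":0,"dx":0,"dy":0,"dz":-2,"twist":0}]' | egrep 'tool|contact'; done
```

```text
tool_pos: [0.4387, 0.0969, 0.0933]
contact_force: [-1.7, 4.6, 9.9]
tool_pos: [0.4388, 0.0971, 0.0914]
contact_force: [-1.3, 5.4, 11.8]
tool_pos: [0.4391, 0.0973, 0.0899]
contact_force: [-2.3, 4.5, 18.3]
```

Firm stop reached (18 N at z 0.090). Holding there for over 2 s, then letting up.

```bash
H='{"claw":0,"dx":0,"dy":0,"dz":0,"twist":0}'; python3 -m pendant '[{"claw":0,"dx":0,"dy":0,"dz":0.5,"twist":0},{"claw":0,"dx":0,"dy":0,"dz":0.5,"twist":0},{"claw":0,"dx":0,"dy":0,"dz":0.5,"twist":0},{"claw":0,"dx":0,"dy":0,"dz":0.5,"twist":0},{"claw":0,"dx":0,"dy":0,"dz":0.5,"twist":0},{"claw":0,"dx":0,"dy":0,"dz":0.5,"twist":0},{"claw":0,"dx":0,"dy":0,"dz":0.5,"twist":0},{"claw":0,"dx":0,"dy":0,"dz":0.5,"twist":0}]'
for i in 1 2; do python3 -m pendant '[{"claw":0,"dx":0,"dy":0,"dz":0,"twist":0},{"claw":0,"dx":0,"dy":0,"dz":0,"twist":0},{"claw":0,"dx":0,"dy":0,"dz":0,"twist":0},{"claw":0,"dx":0,"dy":0,"dz":0,"twist":0},{"claw":0,"dx":0,"dy":0,"dz":0,"twist":0},{"claw":0,"dx":0,"dy":0,"dz":0,"twist":0},{"claw":0,"dx":0,"dy":0,"dz":0,"twist":0}]' | egrep 'clock|tool|contact'; done
python3 -m pendant '[{"claw":0,"dx":0,"dy":0,"dz":10,"twist":0},{"claw":0,"dx":0,"dy":0,"dz":20,"twist":0},{"claw":0,"dx":0,"dy":0,"dz":40,"twist":0},{"claw":0,"dx":0,"dy":0,"dz":80,"twist":0},{"claw":0,"dx":0,"dy":0,"dz":120,"twist":0},{"claw":0,"dx":0,"dy":0,"dz":140,"twist":0},{"claw":0,"dx":0,"dy":0,"dz":140,"twist":0},{"claw":0,"dx":0,"dy":0,"dz":140,"twist":0}]'
python3 - <<'E'
from h import *
im,d=shot('side','s4.png');C=cloud('side',d);x,y,z=np.moveaxis(C,-1,0)
for a in(.08,.1,.12):
    k=(d>0)&(abs(x-.437)<.03)&(abs(y-a)<.005)&(z>.075)&(z<.13);print(a,k.sum(),np.median(z[k]))
cv2.imwrite('pics/s4c.png',cv2.resize(im[140:270,220:400],None,fx=4,fy=4,interpolation=cv2.INTER_CUBIC))
E
```

```text
clock: 17.8
tool_pos: [0.4389, 0.0973, 0.0903]
eef_rot: [0.687, 0.727, 0.002, -0.0]
contact_force: [-0.5, 4.8, 13.2]
opening: 0.009
finger_force: 6.7
clock: 18.5
tool_pos: [0.4389, 0.0973, 0.0903]
contact_force: [-2.1, 4.6, 14.0]
clock: 19.2
tool_pos: [0.439, 0.0973, 0.0903]
contact_force: [-2.6, 6.1, 14.0]
clock: 20.0
tool_pos: [0.4378, 0.094, 0.2288]
eef_rot: [0.688, 0.726, -0.001, 0.0]
contact_force: [-0.8, -0.6, -0.3]
opening: 0.006
finger_force: 0.0
0.08 34 0.10782756085336048
0.1 36 0.11422912961422532
0.12 41 0.11992319461460765
```

View pics/s4c.png

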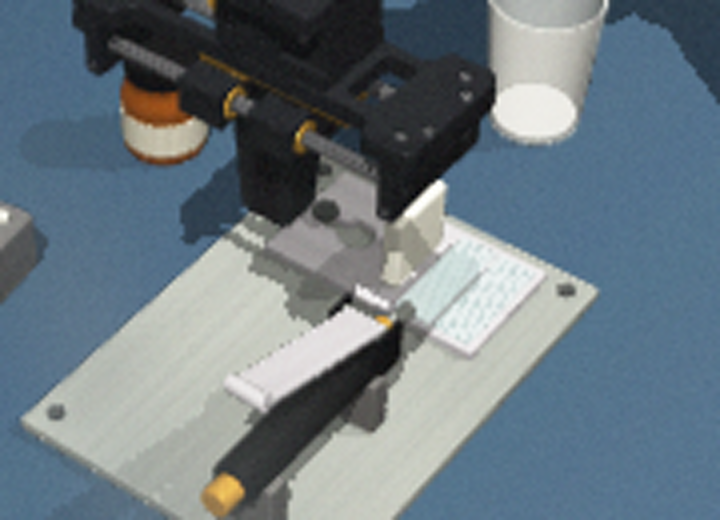

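The trigger is back at its rest heights, the stud at crop (325,210) is still in the narrow end, and the arm is clear of everything. Handing in.

```bash
python3 -c "
from plant import r
print(r.finish_job())"
```

```text
the job is handed in; nothing more can be done
None
```

The job is handed in, though no verdict came back: the carrier is locked flat on the stud, the trigger was held at its full-flow stop for over two seconds and has sprung back to rest, and the beaker, jar and tip rack were not touched.

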